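# Fit the label platen on the heat press stand

## Robot

A 6-joint arm with a two-finger parallel gripper is mounted at the origin on the work surface. World frame = base frame: x ahead of the robot, y to its left, z up, the work surface at z = 0. Lengths are in m, angles in rad, forces in N, time in s.
With the tool pointing down it reaches from about 0.25 to 0.725 m from the base axis. Payload 4 kg.
Tool frame: the origin (TCP) lies on the centre line of the jaws, within the pads' length; the fingertips stand tip_reach ahead of it and the grasp point (between the pads) lies 5 mm behind it (tip_reach is the distance from the TCP to the fingertips, in m); z points along the fingers, y is the direction in which the jaws open and shut (so a half turn about z gives the same grasp; the last joint's range is limited). The gripper opens to 85 mm and grips with 20 to 120 N. Pads are 22 mm wide; open, the fingers measure 114 mm over their backs; the gripper's body (76 mm by 85 mm) begins 54 mm behind the grasp point. The pads swing forward as they close: fully open they stand 13 mm farther back than shut.
Start: joints at [-1.238, 0.241, 0.005, 1.335, 0, 1.571], TCP at [0.163, -0.473, 0.245] pointing down, gripper open.
Joint ranges: [-2.72, 2.72], [-1.05, 1.87], [-1.09, 1.28], [-1.99, 2.15], [-1.42, 1.44], [-3.14, 3.14]. Speed limits (rad/s): [2.79, 2.79, 3.14, 3.14, 3.14, 3.14].

## Interface

Orientations are given as a unit quaternion [x, y, z, w].
In Python, from workcell import * gives the robot as it stands.
- The arm moves only by the tool arm_command, never from a script. Its arguments are lists of equal length, an entry for each row: "translation": the shift along the tool's x, y, z in cm, a list of three; "turn": the turn about the tool's z in rad; "hand": the closure, from 0 (fully open) to 1 (shut). In form: {"translation": [[x, y, z], ...], "turn": [turn, ...], "hand": [hand, ...]}. A call has 1 to 5 rows; each row is the pose to reach, as a shift and turn from the pose commanded when the call began, along the tool's axes at that moment; what a row does not reach only later rows make up. A row lasts 1/12 s, in which the tool goes at most 41.7 mm and 7.16 degrees, less where a joint would pass 70% of its speed; a pose out of reach is approached as far as the arm can. A call with a gripper value outside its range is refused whole. The fingers move at their own pace and stop on an object; the grip force is fixed at half the most. Time passes only in rows, so rows that repeat a pose let the fingers close. It gives the time, the measured TCP pose, the force and the opening at its end, in the units of the state.
- get_obs(): the state, without advancing time (a new reading comes with each control period).
- camera(name): name is "scene" or "top" or "wrist"; returns (picture, depth): 384x512x3 uint8, red, green, blue; 384x512 float32, m along the optical axis (not along the pixel's ray), 0 where there is no reading.
- camera_info(name): a dict with "mtx" (3x3 intrinsics, pixels), "world_to_cam" (4x4, takes a point from world to camera coordinates). Camera axes: x right, y down, z forward; pixel columns grow to the right and rows downward; lengths in m; the calibration is good to about 2 mm. A picture is of the moment at which its call begins: read the wrist's pose just before it. camera_info takes no time and is no camera call; for the wrist camera it gives the pose at the moment of the call.
- job_done(): hands the job in, once; it reports no verdict.
Trained networks look in the newest picture that a camera, given by its name, has taken for a name from the list of things; names that differ only in an ending like _2 or _b are one class to them, and where a whole thing is asked for, a point or a joint stands for the part that bears it (a point fixed in the world has none). Each returns a list of dicts, best first, with "conf" (0 to 1); they miss things now and then, are a little off and sometimes report something else, mostly with a low value. They report only what shows in the picture. A call takes as long as a camera call. They do not tell look-alikes from the thing itself.
- search_frame(camera, name): "location" ([row, column] in pixels, amid what is visible of it).
- spot_point(camera, name): "location" ([row, column] in pixels: a listed point, or the origin of a listed thing).
The state is a dict: "clock": time; "joint_pos": joint angles; "joint_vel": joint speeds; "tau": joint torques, N m; "eef_pos": TCP position; "tool_rot": TCP orientation; "ft_force": force on the tool from outside, world axes, zero at the start; "ft_torque": the same for the moment, N m; "grip_width": finger opening in m.
Only numpy, scipy, OpenCV 4.12 (cv2) and the standard library are available. Lean on these libraries where they do the work, as an engineer would, in place of code of your own. Each camera call takes 0.05 s, during which the arm holds its last target. There are 200 camera calls.

## Task

Set up the quick-change stand for label printing: slide the tall blue spacer collar over the stand's post until it sits flat on the base plate, then put the small rectangular label platen (orange pad) over the post so that it sits level on the collar, with its long side in line with the long side of the base plate. Let go of everything.

Things in the scene. Friction and masses are not known exactly. Their poses are not given: they have to be found in the camera images.
- stand: Fixed stand: a flat grey base plate 200 (x) x 140 (y) x 25 mm high with a brass post upright in its centre. Post 16 mm in diameter, its top 87 mm above the table (62 mm above the plate); the upper 20 mm taper to a 5 mm tip. Origin: centre of the plate's underside, on the post's axis, on the table; x along the plate's long side, z up.
- collar: The tall blue spacer collar, loose: a ring 50 mm in outer diameter, 30 mm hole right through, 34 mm high, about 115 g, standing on the table with its hole upright. Origin: centre of its underside; z along the hole, up. (A yellow collar of the same diameter but only 16 mm high also lies about and is not wanted.)
- platen: Loose label platen, about 320 g: plate 120 (x) x 60 (y) x 13 mm, aluminium, orange pad on top, on a dark round socket 48 mm across, 36 mm high, with a 28 mm blind hole 36 mm deep, open below. Stands on its socket, plate 36 to 49 mm above the table; grip across the 60 mm. Origin: centre of the socket's underside; x along the long side, z up. (The round platen, black pad, is not wanted.)
Mind the look-alikes: they are no part of the job. What is shaped like the platen but green or pink is not meant.

How it is judged:
By the outcome, as a careful person would: the job done as asked, in the order asked, and still so for the second after the job is handed in, with the robot touching nothing.
It also fails if it takes over 64 s, if anything falls off the work surface, if the arm or the gripper's body presses on something with over 40 N, if the wrist force passes 120 N, or if a joint passes its speed limit or range.

## Working session

There is one attempt and no reset: what is moved stays moved. The work goes in short steps, Python scripts to look and compute and a tool call to move; the robot and the scene stay as the last step left them, time stands still between calls to the robot, and variables do not carry over. Pictures are saved under pics/ and viewed, about 8 in all and at most 12, crops included, and the job is handed in when it is done.

Besides the shell and the picture viewer there is one more tool, called after "Call:" by a JSON object that holds its "fn" and its "kwargs". arm_command: Moves the arm, as the interface text tells. Its arguments: {"type":"object","properties":{"translation":{"type":"array","items":{"type":"array","items":{"type":"number"}}},"turn":{"type":"array","items":{"type":"number"}},"hand":{"type":"array","items":{"type":"number"}}},"required":["translation","turn","hand"]}

```bash
ls; mkdir -p pics; cat > h.py <<'E'
from workcell import *
import numpy as np, cv2
def P(cam,d,rc,info=None):
    i=info or camera_info(cam); K=np.array(i["mtx"]);T=np.linalg.inv(np.array(i["world_to_cam"]))
    r,c=rc; z=d
    p=np.array([(c-K[0,2])/K[0,0]*z,(r-K[1,2])/K[1,1]*z,z,1]); return (T@p)[:3]
def cloud(d,info):
    K=np.array(info["mtx"]);T=np.linalg.inv(np.array(info["world_to_cam"]))
    r,c=np.indices(d.shape)
    p=np.stack([(c-K[0,2])/K[0,0]*d,(r-K[1,2])/K[1,1]*d,d,np.ones_like(d)],-1)
    q=(p@T.T)[...,:3]; q[d<=0]=np.nan; return q
def save(n,im): cv2.imwrite("pics/"+n,im[...,::-1])
E
python3 - <<'E'
from h import *
o=get_obs();print({k:np.round(v,3) for k,v in o.items()})
ims=[]
for n in("top","scene"):
    i=camera_info(n);im,d=camera(n);ims.append(im);np.savez("pics/%s0.npz"%n,im=im,d=d)
    print(n,np.round(i["mtx"],1).tolist(),np.round(np.linalg.inv(i["world_to_cam"])[:3],2).tolist())
    q=cloud(d,i)
    for t in("stand","collar","platen"):
        for f in(search_frame,spot_point):
            for e in f(n,t)[:4]:
                r,c=[int(round(v)) for v in e["location"]]
                print(n,t,f.__name__,round(e["conf"],2),r,c,np.round(q[min(r,383),min(c,511)],3))
save("a_top.png",ims[0]);save("a_scene.png",ims[1])
print(get_obs()["clock"])
E
```

```text
pics
{'clock': np.float64(0.0), 'joint_pos': array([-1.238,  0.241,  0.004,  1.335, -0.   ,  1.571]), 'joint_vel': array([-0.   ,  0.001, -0.002, -0.   ,  0.002, -0.001]), 'tau': array([ 1.0000e-03, -3.7232e+01,  2.5241e+01,  1.7000e-02, -0.0000e+00,
        0.0000e+00]), 'eef_pos': array([ 0.163, -0.472,  0.244]), 'tool_rot': array([ 0.986,  0.166, -0.   , -0.001]), 'ft_force': array([-0.34 , -0.349,  0.449]), 'ft_torque': array([0.077, 0.027, 0.018]), 'grip_width': np.float64(0.085)}
top [[385.7, 0.0, 261.8], [0.0, 385.7, 196.0], [0.0, 0.0, 1.0]] [[-0.02, -1.0, 0.07, 0.33], [-1.0, 0.02, -0.02, 0.19], [0.02, -0.07, -1.0, 1.57]]
top stand call 0.93 175 307 [ 0.518 -0.021  0.028]
top stand call 0.55 172 305 [ 0.529 -0.012  0.039]
top collar call 0.63 145 377 [ 0.638 -0.315  0.015]
top collar call 0.66 148 373 [ 0.624 -0.294  0.027]
top platen call 0.88 150 224 [0.621 0.31  0.051]
top platen call 0.88 248 227 [0.233 0.303 0.047]
top platen call 0.83 194 124 [0.453 0.703 0.052]
top platen call 0.88 223 272 [0.328 0.125 0.055]
top platen call 0.69 154 228 [0.603 0.294 0.056]
top platen c
[... 208 characters left out ...]
0.01, -0.5, -0.87, 1.13]]
scene stand call 0.93 228 198 [ 0.544 -0.013  0.029]
scene stand call 0.62 229 201 [ 0.547 -0.004  0.027]
scene collar call 0.72 267 93 [ 0.624 -0.321  0.019]
scene collar call 0.86 270 100 [ 0.642 -0.294  0.036]
scene collar call 0.37 239 306 [0.627 0.298 0.05 ]
scene platen call 0.98 175 419 [0.46  0.688 0.052]
scene platen call 0.76 234 307 [0.611 0.304 0.047]
scene platen call 0.72 130 290 [0.232 0.315 0.051]
scene platen call 0.6 160 239 [0.329 0.133 0.048]
scene platen call 0.93 138 288 [0.265 0.303 0.052]
scene platen call 0.75 183 415 [0.484 0.669 0.047]
scene platen call 0.73 165 239 [0.347 0.131 0.046]
scene platen call 0.63 237 304 [0.62  0.294 0.048]
0.7
```

View pics/a_top.png

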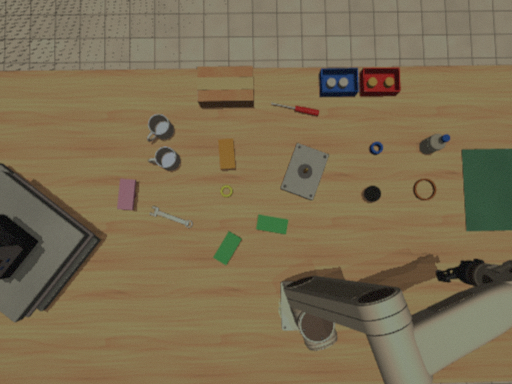

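View pics/a_scene.png

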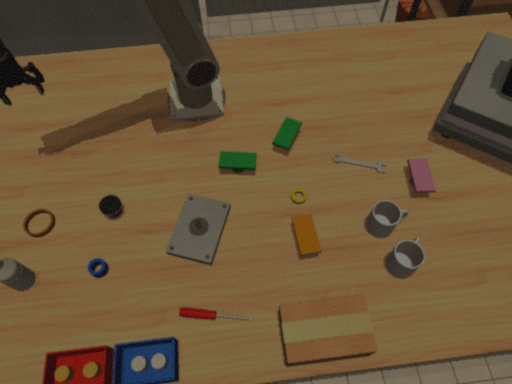

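The top view shows the blue collar near (148,376), the stand at (172,305), the orange platen at (154,227), and the yellow collar at (191,227). The green and pink look-alikes and the black round platen are elsewhere. The scene view agrees, so next I'll segment both saved views.

```bash
cat >> h.py <<'E'
def ray(info,rc,z):
    "pixel (row,col) to world at height z"
    K=np.array(info["mtx"]);T=np.linalg.inv(np.array(info["world_to_cam"]))
    rc=np.atleast_2d(rc); v=np.c_[(rc[:,1]-K[0,2])/K[0,0],(rc[:,0]-K[1,2])/K[1,1],np.ones(len(rc))]@T[:3,:3].T
    return T[:3,3]+v*((z-T[2,3])/v[:,2])[:,None]
RANGE={"platen":((8,120,90),(20,255,255)),"collar":((100,110,40),(130,255,255)),"stand":((0,0,95),(180,45,255))}
def blob(im,name,near,rad,q):
    hsv=cv2.cvtColor(im,cv2.COLOR_RGB2HSV); m=cv2.inRange(hsv,*[np.array(v) for v in RANGE[name]])
    m[~(np.linalg.norm(q[...,:2]-near,axis=-1)<rad)]=0
    n,l,s,c=cv2.connectedComponentsWithStats(m); k=1+np.argmax(s[1:,4]); return l==k
def rect(mask,info,z):
    "world rectangle of mask laid on height z: centre, long side, short side, angle of long side"
    rc=np.argwhere(mask); w=ray(info,rc,z)[:,:2].astype(np.float32)
    (cx,cy),(a,b),t=cv2.minAreaRect(w*1000); t=np.radians(t)
    if a<b: a,b,t=b,a,t+np.pi/2
    return np.round([cx,cy,a,b,np.degrees((t+np.pi/2)%np.pi-np.pi/2)],1)
E
python3 - <<'E'
from h import *
near={"platen":(.61,.30),"collar":(.63,-.30),"stand":(.53,-.01)};rad={"platen":.1,"collar":.05,"stand":.14}
hz={"platen":.049,"collar":.034,"stand":.025}
for n in("top","scene"):
    f=np.load("pics/%s0.npz"%n);im,d=f["im"],f["d"];i=camera_info(n);q=cloud(d,i)
    for t in near:
        m=blob(im,t,near[t],rad[t],q); z=q[m][:,2]
        print(n,t,m.sum(),"z pct",np.round(np.nanpercentile(z,[10,50,90]),3),"rect",rect(m,i,hz[t]),"cloud med",np.round(np.nanmedian(q[m],0),3))
    m=(q[...,2]>.065)&(np.linalg.norm(q[...,:2]-(.53,-.01),axis=-1)<.06)
    print("post",m.sum(),np.round(np.nanmean(q[m],0),4),np.nanmax(q[m][:,2]) if m.any() else 0)
E
```

```text
top platen 510 z pct [0.036 0.048 0.053] rect [605.9 302.3 128.9  68.2   2.7] cloud med [0.609 0.301 0.048]
top collar 69 z pct [0.023 0.032 0.037] rect [ 625.4 -305.1   46.9   42.9  -46.8] cloud med [ 0.623 -0.307  0.032]
top stand 1400 z pct [0.02  0.025 0.029] rect [534.6 -11.6 195.5 136.2 -21.5] cloud med [ 0.533 -0.012  0.025]
post 12 [ 0.5356 -0.0095  0.0759] 0.08327604665628896
scene platen 2987 z pct [-0.001  0.002  0.051] rect [629.3 291.9 190.5 189.9   5.2] cloud med [0.62  0.294 0.002]
scene collar 161 z pct [0.024 0.033 0.037] rect [ 629.7 -305.4   49.8   46.    58.5] cloud med [ 0.629 -0.307  0.033]
scene stand 984 z pct [0.023 0.026 0.029] rect [539.4 -12.3 186.8 132.  -21.4] cloud med [ 0.579 -0.029  0.026]
post 25 [ 0.5384 -0.0118  0.0763] 0.08736755612683833
```

```bash
cat >> h.py <<'E'
from scipy.spatial.transform import Rotation as R
def go(x,y,z,yaw=None):
    "shift (cm, tool axes) and turn to put the TCP at x,y,z with tool x at yaw deg"
    o=get_obs();M=R.from_quat(o["tool_rot"]).as_matrix();s=M.T@(np.array([x,y,z])-o["eef_pos"])*100
    a=np.degrees(np.arctan2(M[1,0],M[0,0])); tr=0 if yaw is None else -np.radians((yaw-a+180)%360-180)
    print("yaw %.1f"%a,"pos",np.round(o["eef_pos"],4),"w",round(float(o["grip_width"]),4),"-> shift",np.round(s,2),"turn",round(float(tr),3),"t",round(float(o["clock"]),2),"F",np.round(o["ft_force"],1))
E
python3 - <<'E'
from h import *
import workcell
print([n for n in dir(workcell) if n[0]!='_'])
o=get_obs();T=np.eye(4);T[:3,:3]=R.from_quat(o["tool_rot"]).as_matrix();T[:3,3]=o["eef_pos"]
print(np.round(np.linalg.inv(T)@np.linalg.inv(camera_info("wrist")["world_to_cam"]),3).tolist(),camera_info("wrist")["mtx"])
print(globals().get("tip_reach"))
go(.58,-.305,.2,0)
E
```

```text
['Unreachable', 'camera', 'camera_info', 'get_obs', 'job_done', 'search_frame', 'spot_point', 'tip_reach']
[[0.0, -0.951, -0.31, 0.079], [1.0, 0.0, 0.0, -0.0], [-0.0, -0.31, 0.951, -0.129], [0.0, 0.0, 0.0, 1.0]] [[277.68864688   0.         257.62734083]
 [  0.         277.68864688 193.44409881]
 [  0.           0.           1.        ]]
0.014
yaw 19.1 pos [ 0.1634 -0.4726  0.2453] w 0.0855 -> shift [44.85 -2.23  4.53] turn 0.333 t 0.7 F [-0.1  0.5 -0.5]
```

Call:
{"fn": "arm_command", "kwargs": {"translation": [[4, -0.2, 0.4], [8, -0.4, 0.8], [12, -0.6, 1.2], [16, -0.8, 1.6], [20, -1, 2]], "turn": [0, 0, 0, 0, 0], "hand": [0, 0, 0, 0, 0]}}

```text
clock: 1.12
eef_pos: [0.3505, -0.397, 0.2253]
tool_rot: [0.986, 0.165, 0.0, 0.0]
ft_force: [0.1, -0.3, -1.0]
grip_width: 0.0854
```

Call:
{"fn": "arm_command", "kwargs": {"translation": [[4, -0.2, 0.4], [8, -0.4, 0.8], [12, -0.6, 1.2], [16, -0.8, 1.6], [20, -1, 2]], "turn": [0, 0, 0, 0, 0], "hand": [0, 0, 0, 0, 0]}}

```text
clock: 1.53
eef_pos: [0.5366, -0.3219, 0.2051]
tool_rot: [0.986, 0.166, 0.0, 0.0]
ft_force: [-0.8, -0.7, -0.4]
grip_width: 0.0858
```

Call:
{"fn": "arm_command", "kwargs": {"translation": [[3, -0.2, 0.4], [4.8, -0.2, 0.5], [4.8, -0.2, 0.5], [4.8, -0.2, 0.5], [4.8, -0.2, 0.5]], "turn": [0.1, 0.2, 0.3, 0.33, 0.33], "hand": [0, 0, 0, 0, 0]}}

```text
clock: 1.95
eef_pos: [0.5801, -0.3049, 0.1996]
tool_rot: [1.0, 0.002, -0.0, -0.0]
ft_force: [1.2, -0.4, -0.5]
grip_width: 0.0852
```

```bash
cat > wl.py <<'E'
from h import *
import sys
t,fn=sys.argv[1],sys.argv[2]; near=np.array(eval(sys.argv[3])); rad=float(sys.argv[4]); z0=float(sys.argv[5])
i=camera_info("wrist");im,d=camera("wrist");save(fn,im);q=cloud(d,i);np.savez("pics/"+fn[:-4]+".npz",im=im,d=d)
try:
    m=blob(im,t,near,rad,q);z=q[m][:,2];print(m.sum(),"z pct",np.round(np.nanpercentile(z,[10,50,90]),4))
    top=m&(q[...,2]>z0-.006); print("rect top",rect(top,i,z0),"cloud mean",np.round(np.nanmean(q[top],0),4))
    pts=(q[top][:,:2]*1000).astype(np.float32);pts=pts[np.isfinite(pts).all(1)];print("circle",np.round(cv2.minEnclosingCircle(pts),1) if 0 else cv2.minEnclosingCircle(pts))
except Exception as e: print(e)
for e in search_frame("wrist",t)[:3]: print(e["conf"],e["location"],ray(i,e["location"],z0))
go(near[0],near[1],.1,0)
E
python3 wl.py collar b.png "(.627,-.305)" .06 .034
```

```text
1027 z pct [0.0333 0.0344 0.0354]
rect top [ 6.271e+02 -3.079e+02  4.630e+01  4.620e+01  2.000e-01] cloud mean [ 0.6272 -0.3078  0.0344]
circle ((627.095947265625, -307.9293212890625), 23.997453689575195)
0.65 [143.2, 266.0] [[ 0.61871005 -0.31321762  0.034     ]]
yaw 0.2 pos [ 0.5796 -0.3054  0.2001] w 0.085 -> shift [ 4.75 -0.02 10.01] turn 0.004 t 2.05 F [-0.4  1.3 -0.1]
```

View pics/b.png

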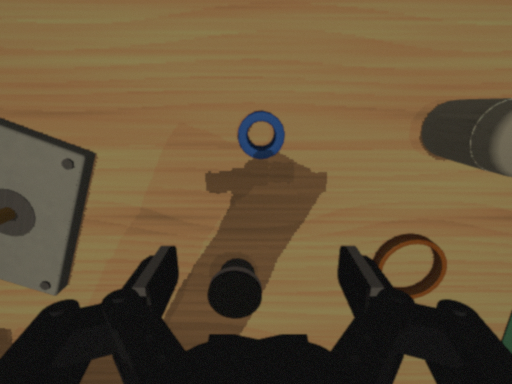

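The wrist view shows the blue collar at (134,261), standing free. It measures (0.627, -0.308) with its top at 0.034. I'm descending to grasp it.

Call:
{"fn": "arm_command", "kwargs": {"translation": [[2.5, 0.1, 2], [4.8, 0.3, 5], [4.8, 0.3, 9], [4.8, 0.3, 13], [4.8, 0.3, 13.5]], "turn": [0, 0, 0, 0, 0], "hand": [0, 0, 0, 0, 0]}}

```text
clock: 2.47
eef_pos: [0.6223, -0.306, 0.0562]
tool_rot: [1.0, 0.002, -0.007, -0.003]
ft_force: [-1.8, 0.9, -3.0]
grip_width: 0.0855
```

Call:
{"fn": "arm_command", "kwargs": {"translation": [[0, 0, 2], [0, 0, 3.5], [0, 0, 4.5], [0, 0, 4.5], [0, 0, 4.5]], "turn": [0, 0, 0, 0, 0], "hand": [0, 0, 0, 0, 0]}}

```text
clock: 2.88
eef_pos: [0.6277, -0.3087, 0.0214]
tool_rot: [1.0, 0.001, 0.0, 0.0]
ft_force: [-0.5, 1.0, 1.1]
grip_width: 0.0857
```

Call:
{"fn": "arm_command", "kwargs": {"translation": [[0, 0, 0], [0, 0, 0], [0, 0, 0], [0, 0, 0], [0, 0, 0]], "turn": [0, 0, 0, 0, 0], "hand": [0.5, 0.8, 1, 1, 1]}}

```text
clock: 3.3
eef_pos: [0.6288, -0.3089, 0.0225]
tool_rot: [1.0, 0.001, 0.002, 0.001]
ft_force: [-0.2, -0.9, 5.8]
grip_width: 0.0483
```

Call:
{"fn": "arm_command", "kwargs": {"translation": [[0, 0, 0], [0, 0, 0], [0, 0, 0], [0, 0, -1], [0, 0, -2]], "turn": [0, 0, 0, 0, 0], "hand": [1, 1, 1, 1, 1]}}

```text
clock: 3.72
eef_pos: [0.6266, -0.3078, 0.0399]
tool_rot: [1.0, 0.001, -0.001, -0.001]
ft_force: [0.2, 0.3, -1.4]
grip_width: 0.0484
```

Call:
{"fn": "arm_command", "kwargs": {"translation": [[0, 0, -4], [-1, -2, -7], [-3, -5.5, -9], [-5, -9, -11], [-7, -12.5, -12.5]], "turn": [0, 0, 0, 0, 0], "hand": [1, 1, 1, 1, 1]}}

```text
clock: 4.13
eef_pos: [0.5606, -0.1893, 0.1647]
tool_rot: [1.0, 0.001, 0.001, 0.0]
ft_force: [0.3, 1.0, -0.7]
grip_width: 0.0482
```

Call:
{"fn": "arm_command", "kwargs": {"translation": [[-2, -3.3, -1], [-4, -7, -2], [-6, -10.5, -3], [-8, -14, -4], [-8.5, -16.5, -4]], "turn": [0, 0, 0, 0, 0], "hand": [1, 1, 1, 1, 1]}}

```text
clock: 4.55
eef_pos: [0.4731, -0.023, 0.2052]
tool_rot: [1.0, 0.002, 0.001, -0.0]
ft_force: [0.5, -0.2, -2.7]
grip_width: 0.048
```

Call:
{"fn": "arm_command", "kwargs": {"translation": [[0, 0, 0], [0, 0, 0], [0, 0, 0]], "turn": [0, 0, 0], "hand": [1, 1, 1]}}

```text
clock: 4.8
eef_pos: [0.4758, -0.0253, 0.203]
tool_rot: [1.0, 0.002, 0.0, 0.0]
ft_force: [0.2, -0.6, -1.4]
grip_width: 0.0482
```

```bash
python3 wl.py stand c.png "(.536,-.011)" .14 .025; python3 - <<'E'
from h import *
f=np.load("pics/c.npz");i=camera_info("wrist");q=cloud(f["d"],i)
m=(q[...,2]>.05)&(q[...,2]<.095)&(np.linalg.norm(q[...,:2]-(.536,-.011),axis=-1)<.03)
print("post",m.sum(),np.round(np.nanmean(q[m],0),4),np.nanmax(q[m][:,2]))
for a in(.05,.06,.07,.08):
    k=m&(abs(q[...,2]-a)<.005);print(a,k.sum(),np.round(np.nanmean(q[k],0),4))
E
```

```text
17289 z pct [0.0246 0.0255 0.0265]
rect top [535.9 -12.3 196.  136.5 -21.4] cloud mean [ 0.5615 -0.0134  0.0255]
circle ((535.7393798828125, -12.757781982421875), 117.17134857177734)
0.95 [109.0, 246.0] [[ 0.5489273  -0.01263813  0.025     ]]
yaw 0.1 pos [ 0.4759 -0.026   0.2024] w 0.048 -> shift [ 6.02 -1.5  10.24] turn 0.002 t 4.9 F [-0.1 -0.4 -1.7]
post 242 [ 0.5364 -0.0135  0.0757] 0.08824730191488087
0.05 6 [ 0.5401 -0.0154  0.053 ]
0.06 8 [ 0.5401 -0.0172  0.0599]
0.07 102 [ 0.5365 -0.0134  0.0708]
0.08 88 [ 0.536  -0.0134  0.0796]
```

View pics/c.png

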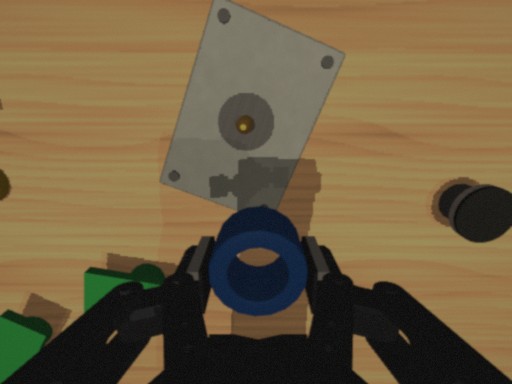

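The wrist view shows the collar held square in the jaws, with the post at (124,245) and the plate at yaw -21.4°. I'm moving over the post and lowering.

Call:
{"fn": "arm_command", "kwargs": {"translation": [[3, -0.7, 0], [6, -1.3, 0], [6, -1.3, 3], [6, -1.3, 6], [6, -1.3, 7.5]], "turn": [0, 0, 0, 0, 0], "hand": [1, 1, 1, 1, 1]}}

```text
clock: 5.32
eef_pos: [0.5344, -0.0132, 0.1235]
tool_rot: [1.0, 0.0, -0.003, 0.0]
ft_force: [-0.8, 0.9, -1.5]
grip_width: 0.0483
```

Call:
{"fn": "arm_command", "kwargs": {"translation": [[0, 0, 0], [0, 0, 1], [0, 0, 2]], "turn": [0, 0, 0], "hand": [1, 1, 1]}}

```text
clock: 5.57
eef_pos: [0.5371, -0.0128, 0.1081]
tool_rot: [1.0, 0.001, 0.002, 0.0]
ft_force: [-0.4, -0.2, -1.5]
grip_width: 0.0478
```

```bash
python3 - <<'E'
from h import *
go(.5363,-.0127,.047)
E
```

```text
yaw 0.1 pos [ 0.5371 -0.0128  0.1081] w 0.0478 -> shift [-0.1  -0.01  6.11] turn 0.0 t 5.57 F [-0.4 -0.2 -1.5]
```

Call:
{"fn": "arm_command", "kwargs": {"translation": [[0, 0, 1.5], [0, 0, 3], [0, 0, 4.5], [0, 0, 5.2], [0, 0, 5.2]], "turn": [0, 0, 0, 0, 0], "hand": [1, 1, 1, 1, 1]}}

```text
clock: 5.98
eef_pos: [0.5346, -0.0122, 0.0542]
tool_rot: [1.0, 0.001, -0.001, -0.0]
ft_force: [-0.8, -0.6, -0.9]
grip_width: 0.0478
```

Call:
{"fn": "arm_command", "kwargs": {"translation": [[0, 0, 0.2], [0, 0, 0.4], [0, 0, 0.6], [0, 0, 0.8]], "turn": [0, 0, 0, 0], "hand": [1, 1, 1, 1]}}

```text
clock: 6.32
eef_pos: [0.5362, -0.012, 0.0481]
tool_rot: [1.0, 0.001, 0.001, 0.0]
ft_force: [0.2, -0.4, -1.2]
grip_width: 0.0482
```

Call:
{"fn": "arm_command", "kwargs": {"translation": [[0, 0, 0.1], [0, 0, 0.2], [0, 0, 0.3], [0, 0, 0.3]], "turn": [0, 0, 0, 0], "hand": [1, 1, 1, 1]}}

```text
clock: 6.65
eef_pos: [0.536, -0.012, 0.0474]
tool_rot: [1.0, 0.001, 0.001, 0.0]
ft_force: [-6.6, -0.4, 15.9]
grip_width: 0.0481
```

Call:
{"fn": "arm_command", "kwargs": {"translation": [[0, 0, -0.1], [0, 0, -0.1], [0, 0, -0.1], [0, 0, -0.1], [0, 0, -0.1]], "turn": [0, 0, 0, 0, 0], "hand": [0.5, 0, 0, 0, 0]}}

```text
clock: 7.07
eef_pos: [0.5354, -0.012, 0.0452]
tool_rot: [1.0, 0.001, -0.0, -0.0]
ft_force: [-0.2, -0.2, 0.3]
grip_width: 0.0859
```

Call:
{"fn": "arm_command", "kwargs": {"translation": [[0, 0, -1], [0, 0, -4], [0, 0, -8], [0, 0, -12], [-2, 0, -16]], "turn": [0, 0, 0, 0, 0], "hand": [0, 0, 0, 0, 0]}}

```text
clock: 7.48
eef_pos: [0.5192, -0.0121, 0.2053]
tool_rot: [1.0, 0.001, 0.002, 0.0]
ft_force: [0.8, 0.2, 0.6]
grip_width: 0.0855
```

Call:
{"fn": "arm_command", "kwargs": {"translation": [[0, -4, 0], [0, -8, 0], [0, -12, 0], [0, -16, 0], [0, -20, 0]], "turn": [0, 0, 0, 0, 0], "hand": [0, 0, 0, 0, 0]}}

```text
clock: 7.9
eef_pos: [0.5208, 0.0408, 0.201]
tool_rot: [0.999, 0.031, -0.003, -0.016]
ft_force: [-1.2, 0.1, -0.3]
grip_width: 0.0857
```

Call:
{"fn": "arm_command", "kwargs": {"translation": [[2, -4, 0], [4, -8, 0], [4, -11.5, 0], [4, -11.5, 0], [4, -11.5, 0]], "turn": [0, 0, 0, 0, 0], "hand": [0, 0, 0, 0, 0]}}

```text
clock: 8.32
eef_pos: [0.5614, 0.0875, 0.205]
tool_rot: [0.998, 0.062, -0.004, -0.031]
ft_force: [-1.1, -0.8, -0.8]
grip_width: 0.0852
```

```bash
python3 - <<'E'
from h import *
i=camera_info("wrist");im,d=camera("wrist");q=cloud(d,i)
it=camera_info("top");imt,dt=camera("top");qt=cloud(dt,it)
save("d.png",np.hstack([im,cv2.resize(imt[120:230,255:365],(384,384),interpolation=cv2.INTER_CUBIC)])[:, :896]);cv2.imwrite("pics/d.png",cv2.resize(cv2.imread("pics/d.png"),(798,342)))
m=blob(im,"platen",(.608,.301),.11,q);m&=q[...,2]>.03
print(m.sum(),np.nanpercentile(q[m][:,2],[10,50,90]),"rect",rect(m,i,np.nanmedian(q[m][:,2])),"mean",np.round(np.nanmean(q[m],0),4))
mc=blob(imt,"collar",(.536,-.012),.06,qt);print("collar on stand",mc.sum(),np.nanpercentile(qt[mc][:,2],[10,50,90]),rect(mc,it,.059))
go(.608,.301,.1,0)
E
```

```text
7002 [0.04860954 0.04951706 0.05041621] rect [608.2 299.8 120.   63.2   3.5] mean [0.6122 0.3011 0.0495]Traceback (most recent call last):
  File "<stdin>", line 7, in <module>
  File "h.py", line 22, in blob
    n,l,s,c=cv2.connectedComponentsWithStats(m); k=1+np.argmax(s[1:,4]); return l==k
                                                     ~~~~~~~~~^^^^^^^^^
    return _wrapfunc(a, 'argmax', axis=axis, out=out, **kwds)
    return bound(*args, **kwds)
ValueError: attempt to get argmax of an empty sequence
```

View pics/d.png

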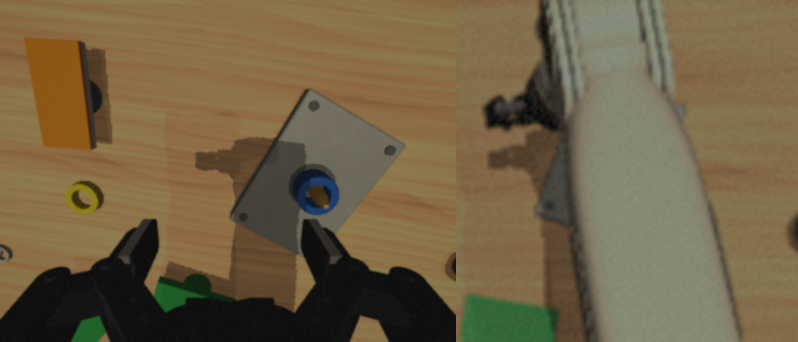

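The collar is around the post and looks flat on the plate, at (190,317). The orange platen is at (95,60). The arm has lagged and tilted, so I'm checking the joints.

```bash
python3 - <<'E'
from h import *
o=get_obs();print(np.round(o["joint_pos"],3),np.round(o["joint_vel"],3),np.round(o["tau"],2),np.round(R.from_quat(o["tool_rot"]).as_matrix(),3).tolist())
go(.608,.300,.2,3.5)
E
```

```text
[0.122 0.397 0.118 1.296 0.063 3.141] [-0.006 -0.015 -0.011  0.    -0.003 -0.001] [ 2.600e-01 -4.397e+01  2.516e+01 -2.000e-02  2.400e-01 -0.000e+00] [[0.992, 0.123, -0.011], [0.123, -0.99, 0.062], [-0.004, -0.063, -0.998]]
yaw 7.1 pos [0.5613 0.0873 0.2055] w 0.085 -> shift [  7.26 -20.46   1.81] turn 0.062 t 8.42 F [-0.6 -0.4 -0.7]
```

Call:
{"fn": "arm_command", "kwargs": {"translation": [[0, 0, 0], [0, 0, 0]], "turn": [0, 0], "hand": [0, 0]}}

```text
clock: 8.58
eef_pos: [0.5613, 0.087, 0.2062]
tool_rot: [0.998, 0.061, -0.003, -0.031]
ft_force: [-0.3, -0.3, 0.6]
grip_width: 0.0854
```

```bash
python3 - <<'E'
from h import *
o=get_obs();print(np.round(o["joint_pos"],3),np.round(o["joint_vel"],3))
go(.608,.300,.2,3.5)
E
```

```text
[0.122 0.395 0.118 1.296 0.063 3.141] [ 0.001 -0.002  0.004 -0.     0.001  0.   ]
yaw 7.0 pos [0.5613 0.087  0.2062] w 0.0854 -> shift [  7.25 -20.49   1.89] turn 0.062 t 8.58 F [-0.3 -0.3  0.6]
```

j6 is at its limit (3.14), so I'm turning the tool half a turn the other way (negative turn).

Call:
{"fn": "arm_command", "kwargs": {"translation": [[0, 0, 0], [0, 0, 0], [0, 0, 0], [0, 0, 0], [0, 0, 0]], "turn": [-0.12, -0.24, -0.36, -0.48, -0.6], "hand": [0, 0, 0, 0, 0]}}

```text
clock: 9.0
eef_pos: [0.5614, 0.087, 0.2064]
tool_rot: [0.934, 0.356, 0.007, -0.031]
ft_force: [-0.2, -0.1, -0.7]
grip_width: 0.0853
```

```bash
python3 - <<'E'
from h import *
o=get_obs();print(np.round(o["joint_pos"],3),np.round(R.from_quat(o["tool_rot"]).as_matrix()[:,2],3))
go(.608,.300,.2,183.5)
E
```

```text
[0.122 0.395 0.118 1.296 0.063 2.535] [-0.009  0.062 -0.998]
yaw 41.7 pos [0.5614 0.087  0.2064] w 0.0853 -> shift [ 17.62 -12.72   1.92] turn -2.475 t 9.0 F [-0.2 -0.1 -0.7]
```

The tilt persists in the commanded pose (j5 = 0.063). Pushing against the opposite j6 limit should undo it, so I'm winding there.

Call:
{"fn": "arm_command", "kwargs": {"translation": [[0, 0, 0], [0, 0, 0], [0, 0, 0], [0, 0, 0], [0, 0, 0]], "turn": [-0.12, -0.24, -0.36, -0.48, -0.6], "hand": [0, 0, 0, 0, 0]}}

```text
clock: 9.42
eef_pos: [0.5614, 0.087, 0.2065]
tool_rot: [0.787, 0.616, 0.015, -0.027]
ft_force: [-0.4, 0.1, 0.2]
grip_width: 0.0854
```

Call:
{"fn": "arm_command", "kwargs": {"translation": [[0, 0, 0], [0, 0, 0], [0, 0, 0], [0, 0, 0], [0, 0, 0]], "turn": [-0.12, -0.24, -0.36, -0.48, -0.6], "hand": [0, 0, 0, 0, 0]}}

```text
clock: 9.83
eef_pos: [0.5614, 0.087, 0.2064]
tool_rot: [0.57, 0.821, 0.023, -0.022]
ft_force: [-0.2, 0.4, -0.4]
grip_width: 0.0854
```

Call:
{"fn": "arm_command", "kwargs": {"translation": [[0, 0, 0], [0, 0, 0], [0, 0, 0], [0, 0, 0], [0, 0, 0]], "turn": [-0.12, -0.24, -0.36, -0.48, -0.6], "hand": [0, 0, 0, 0, 0]}}

```text
clock: 10.25
eef_pos: [0.5614, 0.087, 0.2064]
tool_rot: [0.302, 0.953, 0.028, -0.014]
ft_force: [-0.0, 0.2, -0.2]
grip_width: 0.0855
```

Call:
{"fn": "arm_command", "kwargs": {"translation": [[0, 0, 0], [0, 0, 0], [0, 0, 0], [0, 0, 0], [0, 0, 0]], "turn": [-0.12, -0.24, -0.36, -0.48, -0.6], "hand": [0, 0, 0, 0, 0]}}

```text
clock: 10.67
eef_pos: [0.5614, 0.087, 0.2064]
tool_rot: [0.006, 0.999, 0.031, -0.005]
ft_force: [0.2, 0.2, 0.0]
grip_width: 0.0854
```

Call:
{"fn": "arm_command", "kwargs": {"translation": [[0, 0, 0], [0, 0, 0], [0, 0, 0], [0, 0, 0], [0, 0, 0]], "turn": [-0.12, -0.24, -0.36, -0.48, -0.6], "hand": [0, 0, 0, 0, 0]}}

```text
clock: 11.08
eef_pos: [0.5614, 0.087, 0.2064]
tool_rot: [-0.289, 0.957, 0.031, 0.004]
ft_force: [0.7, -0.4, 0.4]
grip_width: 0.0859
```

Call:
{"fn": "arm_command", "kwargs": {"translation": [[0, 0, 0], [0, 0, 0], [0, 0, 0], [0, 0, 0], [0, 0, 0]], "turn": [-0.12, -0.24, -0.36, -0.48, -0.6], "hand": [0, 0, 0, 0, 0]}}

```text
clock: 11.5
eef_pos: [0.5614, 0.087, 0.2065]
tool_rot: [-0.559, 0.829, 0.028, 0.014]
ft_force: [-0.4, -0.0, -0.0]
grip_width: 0.0853
```

Call:
{"fn": "arm_command", "kwargs": {"translation": [[0, 0, 0], [0, 0, 0], [0, 0, 0], [0, 0, 0], [0, 0, 0]], "turn": [-0.12, -0.24, -0.36, -0.48, -0.6], "hand": [0, 0, 0, 0, 0]}}

```text
clock: 11.92
eef_pos: [0.5614, 0.0871, 0.2064]
tool_rot: [0.779, -0.626, -0.023, -0.021]
ft_force: [-0.7, 0.7, -0.3]
grip_width: 0.0856
```

Call:
{"fn": "arm_command", "kwargs": {"translation": [[0, 0, 0], [0, 0, 0], [0, 0, 0], [0, 0, 0], [0, 0, 0]], "turn": [-0.12, -0.24, -0.36, -0.48, -0.6], "hand": [0, 0, 0, 0, 0]}}

```text
clock: 12.33
eef_pos: [0.5614, 0.087, 0.2064]
tool_rot: [0.929, -0.368, -0.016, -0.027]
ft_force: [-0.5, -0.4, -0.4]
grip_width: 0.0855
```

Call:
{"fn": "arm_command", "kwargs": {"translation": [[0, 0, 0], [0, 0, 0], [0, 0, 0], [0, 0, 0], [0, 0, 0]], "turn": [-0.12, -0.24, -0.36, -0.48, -0.6], "hand": [0, 0, 0, 0, 0]}}

```text
clock: 12.75
eef_pos: [0.5614, 0.087, 0.2065]
tool_rot: [0.997, -0.077, -0.007, -0.031]
ft_force: [0.7, 0.2, -0.3]
grip_width: 0.0854
```

Call:
{"fn": "arm_command", "kwargs": {"translation": [[0, 0, 0], [0, 0, 0], [0, 0, 0], [0, 0, 0], [0, 0, 0]], "turn": [-0.1, -0.2, -0.3, -0.3, -0.3], "hand": [0, 0, 0, 0, 0]}}

```text
clock: 13.17
eef_pos: [0.5608, 0.0923, 0.2064]
tool_rot: [0.997, 0.066, -0.002, -0.029]
ft_force: [-0.2, 0.9, -0.6]
grip_width: 0.0851
```

```bash
cat >> h.py <<'E'
def st():
    o=get_obs();print(np.round(o["joint_pos"],3),"tool z",np.round(R.from_quat(o["tool_rot"]).as_matrix()[:,2],3))
E
python3 -c "
from h import *
st();go(.608,.3,.2,183.5)"
```

```text
[ 0.133  0.395  0.118  1.294  0.059 -3.141] tool z [-0.008  0.058 -0.998]
yaw 7.6 pos [0.5608 0.0923 0.2064] w 0.0851 -> shift [  7.42 -19.89   1.81] turn -3.07 t 13.17 F [-0.2  0.9 -0.6]
```

Call:
{"fn": "arm_command", "kwargs": {"translation": [[0, 4, 0], [0, 8, 0], [0, 12, 0], [0, 16, 0], [0, 20, 0]], "turn": [0, 0, 0, 0, 0], "hand": [0, 0, 0, 0, 0]}}

```text
clock: 13.58
eef_pos: [0.5727, 0.0473, 0.1978]
tool_rot: [0.999, 0.034, -0.001, -0.014]
ft_force: [-0.3, 0.9, -0.2]
grip_width: 0.0853
```

```bash
python3 -c "
from h import *
st();go(.608,.3,.2,183.5)"
```

```text
[ 0.068  0.413  0.124  1.283  0.028 -3.141] tool z [-0.004  0.027 -1.   ]
yaw 3.9 pos [0.5727 0.0473 0.1978] w 0.0853 -> shift [  5.23 -24.97   0.46] turn -3.135 t 13.58 F [-0.3  0.9 -0.2]
```

Call:
{"fn": "arm_command", "kwargs": {"translation": [[0, 4, 0], [0, 8, 0], [0, 12, 0], [0, 16, 0], [0, 18, 0]], "turn": [0, 0, 0, 0, 0], "hand": [0, 0, 0, 0, 0]}}

```text
clock: 14.0
eef_pos: [0.5812, 0.0017, 0.1941]
tool_rot: [1.0, 0.002, -0.001, 0.002]
ft_force: [-0.1, 0.3, 0.4]
grip_width: 0.0851
```

```bash
python3 -c "
from h import *
st();go(.608,.3,.2,183.5)"
```

```text
[ 0.005  0.429  0.138  1.283 -0.004 -3.141] tool z [-0.003 -0.004 -1.   ]
yaw 0.2 pos [0.5812 0.0017 0.1941] w 0.0851 -> shift [  2.79 -29.82  -0.71] turn 3.084 t 14.0 F [-0.1  0.3  0.4]
```

Call:
{"fn": "arm_command", "kwargs": {"translation": [[0.5, -4, 0], [1, -8, 0], [1.5, -12, 0], [2, -16, 0], [2.5, -20, 0]], "turn": [0.12, 0.24, 0.36, 0.48, 0.6], "hand": [0, 0, 0, 0, 0]}}

```text
clock: 14.42
eef_pos: [0.605, 0.2034, 0.1934]
tool_rot: [0.955, -0.296, -0.001, 0.002]
ft_force: [0.5, -0.4, 0.1]
grip_width: 0.0854
```

Call:
{"fn": "arm_command", "kwargs": {"translation": [[0, 0, 0], [0, 0, 0], [0, 0, 0], [0, 0, 0], [0, 0, 0]], "turn": [0.12, 0.24, 0.36, 0.48, 0.6], "hand": [0, 0, 0, 0, 0]}}

```text
clock: 14.83
eef_pos: [0.6049, 0.2023, 0.1931]
tool_rot: [0.826, -0.564, -0.0, 0.002]
ft_force: [-0.1, 0.0, -0.6]
grip_width: 0.0854
```

Call:
{"fn": "arm_command", "kwargs": {"translation": [[0, 0, 0], [0, 0, 0], [0, 0, 0], [0, 0, 0], [0, 0, 0]], "turn": [0.12, 0.24, 0.36, 0.48, 0.6], "hand": [0, 0, 0, 0, 0]}}

```text
clock: 15.25
eef_pos: [0.6049, 0.2019, 0.1932]
tool_rot: [-0.622, 0.783, -0.001, -0.002]
ft_force: [0.2, 0.0, 0.0]
grip_width: 0.0854
```

Call:
{"fn": "arm_command", "kwargs": {"translation": [[0, 0, 0], [0, 0, 0], [0, 0, 0], [0, 0, 0], [0, 0, 0]], "turn": [0.12, 0.24, 0.36, 0.48, 0.6], "hand": [0, 0, 0, 0, 0]}}

```text
clock: 15.67
eef_pos: [0.6049, 0.2019, 0.1932]
tool_rot: [-0.362, 0.932, -0.001, -0.002]
ft_force: [0.0, 0.1, 0.3]
grip_width: 0.0858
```

Call:
{"fn": "arm_command", "kwargs": {"translation": [[0, 0, 0], [0, 0, 0], [0, 0, 0], [0, 0, 0], [0, 0, 0]], "turn": [0.12, 0.24, 0.36, 0.48, 0.6], "hand": [0, 0, 0, 0, 0]}}

```text
clock: 16.08
eef_pos: [0.6049, 0.2019, 0.1932]
tool_rot: [-0.071, 0.997, -0.002, -0.002]
ft_force: [-0.1, 0.8, 0.5]
grip_width: 0.0854
```

```bash
python3 -c "
from h import *
st();go(.608,.3,.2,183.5)
i=camera_info('wrist');im,d=camera('wrist');q=cloud(d,i);save('e.png',im)
m=blob(im,'platen',(.608,.301),.11,q);m&=q[...,2]>.03
print(m.sum(),np.nanpercentile(q[m][:,2],[10,50,90]),'rect',rect(m,i,np.nanmedian(q[m][:,2])),'mean',np.round(np.nanmean(q[m],0),4))"
```

```text
[ 0.323  0.545  0.323  1.353 -0.003  0.182] tool z [-0.003 -0.004 -1.   ]
yaw -171.9 pos [0.6049 0.2019 0.1932] w 0.0854 -> shift [-1.69  9.66 -0.72] turn 0.081 t 16.08 F [-0.1  0.8  0.5]
6227 [0.04863124 0.04948152 0.05033216] rect [607.9 301.  122.1  61.3   2.9] mean [0.6028 0.3005 0.0496]
```

View pics/e.png

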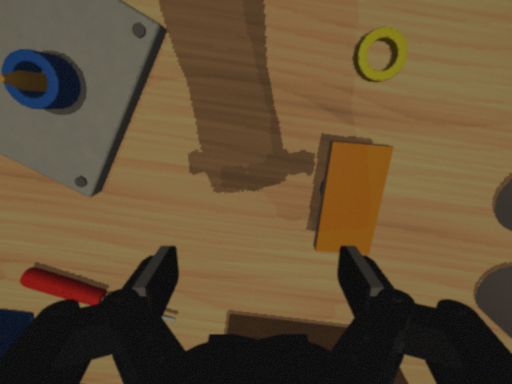

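The platen is at (197,352) and matches the earlier views: centre (0.608, 0.3005), yaw 3.0°, top at 0.0495. I'm lining up on it.

Call:
{"fn": "arm_command", "kwargs": {"translation": [[-0.6, 3.5, 0], [-1.2, 7, 1], [-1.7, 9.7, 4], [-1.7, 9.7, 7], [-1.7, 9.7, 7]], "turn": [0.09, 0.09, 0.09, 0.09, 0.09], "hand": [0, 0, 0, 0, 0]}}

```text
clock: 16.55
eef_pos: [0.603, 0.3, 0.1153]
tool_rot: [-0.031, 0.999, -0.005, -0.007]
ft_force: [-1.6, -0.0, -2.3]
grip_width: 0.0854
```

Call:
{"fn": "arm_command", "kwargs": {"translation": [[0, 0, 0], [0, 0, 0]], "turn": [0, 0], "hand": [0, 0]}}

```text
clock: 16.72
eef_pos: [0.608, 0.2992, 0.1242]
tool_rot: [-0.029, 1.0, -0.002, -0.001]
ft_force: [0.1, 0.3, 0.2]
grip_width: 0.0852
```

```bash
python3 -c "
from h import *
st();go(.608,.3005,.038,183)"
```

```text
[ 0.458  0.665  0.35   1.259 -0.003  0.401] tool z [-0.002 -0.004 -1.   ]
yaw -176.7 pos [0.608  0.2992 0.1242] w 0.0852 -> shift [-0.02  0.17  8.62] turn 0.005 t 16.72 F [0.1 0.3 0.2]
```

Call:
{"fn": "arm_command", "kwargs": {"translation": [[0, 0.1, 2], [0, 0.1, 4], [0, 0.1, 6], [0, 0.1, 8], [0, 0.1, 8.6]], "turn": [0, 0, 0, 0, 0], "hand": [0, 0, 0, 0, 0]}}

```text
clock: 17.13
eef_pos: [0.6074, 0.2987, 0.0366]
tool_rot: [-0.028, 1.0, -0.002, -0.002]
ft_force: [-0.5, 0.1, -0.5]
grip_width: 0.0853
```

Call:
{"fn": "arm_command", "kwargs": {"translation": [[0, 0, 0], [0, 0, 0], [0, 0, 0], [0, 0, 0], [0, 0, 0]], "turn": [0, 0, 0, 0, 0], "hand": [0, 0, 0.5, 1, 1]}}

```text
clock: 17.55
eef_pos: [0.6087, 0.3009, 0.0396]
tool_rot: [-0.028, 1.0, -0.001, 0.001]
ft_force: [1.1, 1.2, 8.1]
grip_width: 0.0587
```

Call:
{"fn": "arm_command", "kwargs": {"translation": [[0, 0, 0], [0, 0, 0], [0, 0, 0], [0, 0, 0], [0, 0, 0]], "turn": [0, 0, 0, 0, 0], "hand": [1, 1, 1, 1, 1]}}

```text
clock: 17.97
eef_pos: [0.6088, 0.3009, 0.0395]
tool_rot: [-0.028, 1.0, -0.001, 0.001]
ft_force: [-0.5, -0.1, 5.4]
grip_width: 0.0586
```

Call:
{"fn": "arm_command", "kwargs": {"translation": [[0, 0, -1], [0, 0, -3], [0, 0, -5], [0, 0, -5], [0, 0, -5]], "turn": [0, 0, 0, 0, 0], "hand": [1, 1, 1, 1, 1]}}

```text
clock: 18.38
eef_pos: [0.6081, 0.3006, 0.088]
tool_rot: [-0.028, 1.0, -0.002, -0.0]
ft_force: [-0.3, 0.3, -4.3]
grip_width: 0.0588
```

```bash
python3 -c "
from h import *
st();go(.536,-.0125,.2,180-21.4)"
```

```text
[ 0.46   0.691  0.299  1.181 -0.003  0.403] tool z [-0.    -0.003 -1.   ]
yaw -176.7 pos [0.6081 0.3006 0.088 ] w 0.0588 -> shift [  8.98 -30.89 -11.1 ] turn 0.43 t 18.38 F [-0.3  0.3 -4.3]
```

Call:
{"fn": "arm_command", "kwargs": {"translation": [[0, 0, -4], [0, 0, -8], [1, -3, -10], [2, -6.5, -10], [3, -10, -10]], "turn": [0, 0, 0, 0, 0], "hand": [1, 1, 1, 1, 1]}}

```text
clock: 18.8
eef_pos: [0.5833, 0.199, 0.1876]
tool_rot: [-0.03, 1.0, -0.002, -0.001]
ft_force: [-0.4, -0.1, -4.2]
grip_width: 0.0583
```

Call:
{"fn": "arm_command", "kwargs": {"translation": [[1, -3.5, 0], [2, -7, 0], [3, -10.5, 0], [4, -14, 0], [5, -17, 0]], "turn": [0.08, 0.16, 0.24, 0.32, 0.4], "hand": [1, 1, 1, 1, 1]}}

```text
clock: 19.22
eef_pos: [0.541, 0.0243, 0.1862]
tool_rot: [0.173, 0.985, -0.003, -0.003]
ft_force: [0.5, -0.6, -3.1]
grip_width: 0.0587
```

Call:
{"fn": "arm_command", "kwargs": {"translation": [[0, 0, 0], [0, 0, 0], [0, 0, 0]], "turn": [0.03, 0.03, 0.03], "hand": [1, 1, 1]}}

```text
clock: 19.47
eef_pos: [0.5423, 0.0263, 0.1869]
tool_rot: [0.185, 0.983, -0.002, -0.002]
ft_force: [0.5, -0.4, -4.9]
grip_width: 0.0586
```

```bash
python3 -c "
from h import *
st();go(.536,-.0125,.19,180-21.4)
i=camera_info('wrist');im,d=camera('wrist');q=cloud(d,i);it=camera_info('scene');imt,dt=camera('scene')
save('f.png',np.hstack([im,cv2.resize(imt[170:290,120:280],(512,384),interpolation=cv2.INTER_CUBIC)]));cv2.imwrite('pics/f.png',cv2.resize(cv2.imread('pics/f.png'),(800,300)))
z=q[...,2]
m=(z>.1)&(np.linalg.norm(q[...,:2]-(.536,-.0125),axis=-1)<.15)&(cv2.inRange(cv2.cvtColor(im,cv2.COLOR_RGB2HSV),*[np.array(v) for v in RANGE['platen']])>0)
zz=np.nanmedian(z[m]);print('platen',m.sum(),zz,rect(m&(abs(z-zz)<.01),i,zz))
A=q[m&(abs(z-zz)<.006)];print('normal',np.round(np.linalg.svd(A-A.mean(0),full_matrices=False)[2][2],3))
m=blob(im,'stand',(.536,-.0125),.14,q);print('stand',m.sum(),rect(m,i,.0255))
m=blob(im,'collar',(.536,-.0125),.06,q);print('collar',m.sum(),np.nanpercentile(z[m],[10,50,90]),np.nanmean(q[m&(z>.055)],0))"
```

```text
[ 0.05   0.36   0.016  1.232 -0.004  0.423] tool z [-0.005 -0.004 -1.   ]
yaw 158.6 pos [0.5423 0.0263 0.1869] w 0.0586 -> shift [-0.83 -3.85 -0.29] turn 0.0 t 19.47 F [ 0.5 -0.4 -4.9]
platen 23071 0.1969159072658831 [534.2  28.6 105.   90.8 -21. ]
normal [0.005 0.001 1.   ]
stand 2604 [518.2 -61.8 162.9  29.7 -21.3]Traceback (most recent call last):
  File "<string>", line 11, in <module>
    m=blob(im,'collar',(.536,-.0125),.06,q);print('collar',m.sum(),np.nanpercentile(z[m],[10,50,90]),np.nanmean(q[m&(z>.055)],0))
  File "h.py", line 22, in blob
    n,l,s,c=cv2.connectedComponentsWithStats(m); k=1+np.argmax(s[1:,4]); return l==k
                                                     ~~~~~~~~~^^^^^^^^^
    return _wrapfunc(a, 'argmax', axis=axis, out=out, **kwds)
    return bound(*args, **kwds)
ValueError: attempt to get argmax of an empty sequence
```

View pics/f.png

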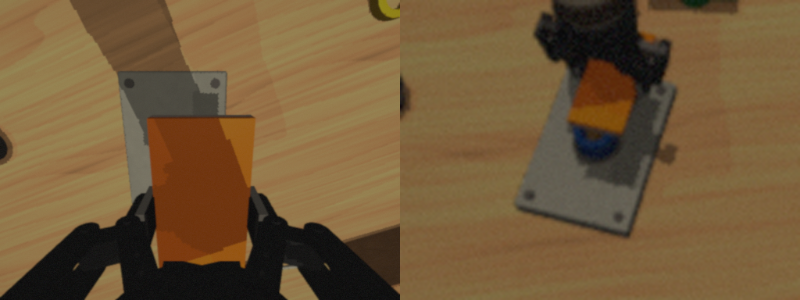

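The platen is held level and parallel to the plate (left half, centre (195,190)). I'm moving over the post and lowering.

Call:
{"fn": "arm_command", "kwargs": {"translation": [[-0.4, -2, 0], [-0.8, -3.9, 0], [-0.8, -3.9, 1], [-0.8, -3.9, 2.5], [-0.8, -3.9, 2.5]], "turn": [0, 0, 0, 0, 0], "hand": [1, 1, 1, 1, 1]}}

```text
clock: 19.98
eef_pos: [0.5345, -0.0118, 0.1603]
tool_rot: [0.185, 0.983, -0.003, -0.004]
ft_force: [-0.8, 0.4, -4.2]
grip_width: 0.0587
```

Call:
{"fn": "arm_command", "kwargs": {"translation": [[0, 0, 1], [0, 0, 1.5], [0, 0, 1.5]], "turn": [0, 0, 0], "hand": [1, 1, 1]}}

```text
clock: 20.23
eef_pos: [0.5354, -0.0122, 0.147]
tool_rot: [0.185, 0.983, -0.002, -0.002]
ft_force: [-1.8, -0.1, -3.8]
grip_width: 0.0587
```

```bash
python3 -c "
from h import *
st();go(.536,-.0125,.1,180-21.4)"
```

```text
[-0.02   0.376 -0.07   1.13  -0.004  0.352] tool z [-0.005 -0.004 -1.   ]
yaw 158.7 pos [ 0.5354 -0.0122  0.147 ] w 0.0587 -> shift [-0.08  0.02  4.7 ] turn 0.002 t 20.23 F [-1.8 -0.1 -3.8]
```

Call:
{"fn": "arm_command", "kwargs": {"translation": [[0, 0, 1], [0, 0, 2], [0, 0, 3], [0, 0, 4], [0, 0, 4.3]], "turn": [0, 0, 0, 0, 0], "hand": [1, 1, 1, 1, 1]}}

```text
clock: 20.65
eef_pos: [0.5346, -0.013, 0.103]
tool_rot: [0.186, 0.983, -0.003, -0.003]
ft_force: [-0.8, 1.0, -4.0]
grip_width: 0.059
```

Call:
{"fn": "arm_command", "kwargs": {"translation": [[0, 0, 0.1], [0, 0, 0.2], [0, 0, 0.3], [0, 0, 0.3]], "turn": [0, 0, 0, 0], "hand": [1, 1, 1, 1]}}

```text
clock: 20.98
eef_pos: [0.5364, -0.0131, 0.1027]
tool_rot: [0.186, 0.983, -0.002, -0.001]
ft_force: [0.6, -0.4, -4.5]
grip_width: 0.0589
```

Call:
{"fn": "arm_command", "kwargs": {"translation": [[0, 0, 0.1], [0, 0, 0.2], [0, 0, 0.3], [0, 0, 0.3]], "turn": [0, 0, 0, 0], "hand": [1, 1, 1, 1]}}

```text
clock: 21.32
eef_pos: [0.536, -0.013, 0.0993]
tool_rot: [0.186, 0.983, -0.002, -0.001]
ft_force: [0.5, 0.4, -3.9]
grip_width: 0.0587
```

Call:
{"fn": "arm_command", "kwargs": {"translation": [[0, 0, 0.1], [0, 0, 0.1], [0, 0, 0.2], [0, 0, 0.2]], "turn": [0, 0, 0, 0], "hand": [1, 1, 1, 1]}}

```text
clock: 21.65
eef_pos: [0.5364, -0.0131, 0.0985]
tool_rot: [0.186, 0.983, -0.002, -0.0]
ft_force: [-2.7, 0.2, 4.1]
grip_width: 0.0587
```

Contact (the weight has come off at the expected height). I'm releasing, then rising straight up and backing off to look.

Call:
{"fn": "arm_command", "kwargs": {"translation": [[0, 0, 0], [0, 0, 0], [0, 0, 0], [0, 0, 0], [0, 0, 0]], "turn": [0, 0, 0, 0, 0], "hand": [0.5, 0, 0, 0, 0]}}

```text
clock: 22.07
eef_pos: [0.5363, -0.0131, 0.0973]
tool_rot: [0.186, 0.983, -0.002, -0.001]
ft_force: [0.1, -0.3, 0.4]
grip_width: 0.0851
```

Call:
{"fn": "arm_command", "kwargs": {"translation": [[0, 0, -1], [0, 0, -4], [0, 0, -8], [0, 0, -12], [0, 0, -14]], "turn": [0, 0, 0, 0, 0], "hand": [0, 0, 0, 0, 0]}}

```text
clock: 22.48
eef_pos: [0.5383, -0.0125, 0.2433]
tool_rot: [0.186, 0.983, -0.002, 0.003]
ft_force: [1.9, 0.0, 0.1]
grip_width: 0.0852
```

Call:
{"fn": "arm_command", "kwargs": {"translation": [[4, 0, 0], [8, 0, 0], [11, 0, 0], [11, 0, 0], [11, 0, 0]], "turn": [0, 0, 0, 0, 0], "hand": [0, 0, 0, 0, 0]}}

```text
clock: 22.9
eef_pos: [0.4331, 0.028, 0.2386]
tool_rot: [0.185, 0.983, -0.002, -0.0]
ft_force: [1.1, 0.1, 0.2]
grip_width: 0.0854
```

```bash
python3 -c "
from h import *
st();go(.536,-.0125,.2)
i=camera_info('wrist');im,d=camera('wrist');q=cloud(d,i);it=camera_info('scene');imt,dt=camera('scene')
save('g.png',np.hstack([im,cv2.resize(imt[170:290,120:280],(512,384),interpolation=cv2.INTER_CUBIC)]));cv2.imwrite('pics/g.png',cv2.resize(cv2.imread('pics/g.png'),(800,300)))
def rep(n,im,q,i):
    z=q[...,2]
    m=(z>.095)&(np.linalg.norm(q[...,:2]-(.536,-.0125),axis=-1)<.1)&(cv2.inRange(cv2.cvtColor(im,cv2.COLOR_RGB2HSV),*[np.array(v) for v in RANGE['platen']])>0)
    A=q[m];zz=np.median(A[:,2]);print(n,'platen',m.sum(),zz,rect(m,i,zz),'normal',np.round(np.linalg.svd(A-A.mean(0),full_matrices=False)[2][2],3))
rep('wrist',im,q,i)
rep('scene',imt,cloud(dt,it),it)"
```

```text
[ 0.067  0.115 -0.168  1.29  -0.004  0.439] tool z [-0.001 -0.004 -1.   ]
yaw 158.7 pos [0.4331 0.028  0.2386] w 0.0854 -> shift [-11.06  -0.02   3.86] turn 0.0 t 22.9 F [1.1 0.1 0.2]
wrist platen 5077 0.10848010533797442 [535.5 -12.8 118.8  60.  -21.1] normal [-0.001  0.    -1.   ]
scene platen 833 0.10889957756283519 [279.8 -34.4 645.7 102.3   5.1] normal [0.367 0.929 0.053]
```

View pics/g.png

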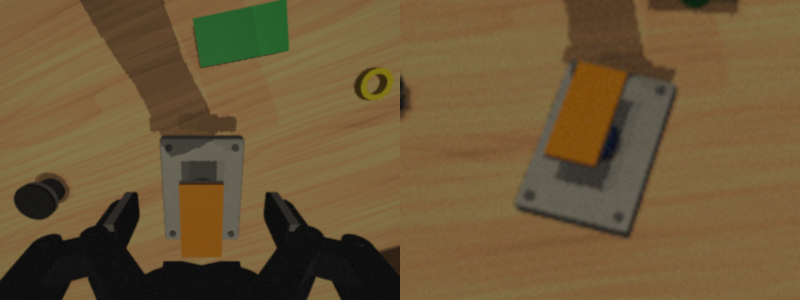

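The platen (left half, (218,200)) is level, with its top at 0.1085 against an expected 0.108. Its yaw is -21.1° against the plate's -21.4°, and its centre is on the post within 1 mm. The gripper is clear, so I'm handing in.

```bash
python3 -c "
from workcell import *
print(job_done())"
```

```text
the job is handed in; nothing more can be done
None
```

The job is done and handed in at about 23 s. The blue collar is over the post on the base plate, the orange-pad platen sits on the collar, and the gripper is open and clear of everything.

**Last checks:**
- **Platen, from the wrist camera:** its top is level at 0.1085 m (0.108 m expected). Its long side is at -21.1° against the plate's -21.4°, and its centre is at (0.5355, -0.0128), within 1 mm of the post.
- **Collar:** contact came at the expected height with a 16 N push. The pictures show it flat around the post. The platen's top height also fits a collar fully down on the plate.

**What failed or disagreed:**
- The top camera's check of the seated collar failed because the arm was in the way.
- The scene camera's final rectangle and level fit was unusable because of stray pixels in the mask. Its median platen height (0.109 m) and its picture did agree.
- On the way to the platen the last joint reached its limit and tilted the tool by 3.6°. I undid this with a turn to the opposite limit before grasping the platen.

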